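# Renew the candle of the glass lantern

### The job

Renew the candle in the lantern: lift the burnt-down stub out of the wooden lantern base and stand it in the small white dish, then stand the tall slim new candle in the brass cup of the base. After that set the glass chimney over the candle, gently, so that it stands flat on the base, and last put the metal cap with the wooden knob on top of the chimney, just as gently (do not let either of them drop). Leave the thick candle, the mug, the matchbox and the snuffer where they are.

Things in the scene. Friction and masses are not known exactly. Their poses are not given: they have to be found in the camera images.
- lantern_base: Lantern base: dark round wooden disc, 124 mm across, 12 mm thick, fixed to the table. In its middle a low brass ring (the candle cup), 48 mm inside, 52 mm outside, rim 6 mm above the disc's top; its floor is the disc's top. Origin: centre of the disc's underside, z up; the candle, and the chimney around the ring, stand 12 mm above it.
- dish: Small white ceramic dish, round, 116 mm across at the rim, 14 mm high, fixed to the table; its flat inner floor is about 84 mm across and 5 mm above the origin. Origin: centre of its underside, z up.
- stub: Burnt-down candle stub of cream wax with a black wick: upright cylinder 40 mm in diameter and 28 mm high, with a soft look-only 5 mm wick on top. Starts standing in the brass cup of the lantern base. About 35 g. Origin: centre of its underside, z up.
- candle: New candle, tall and slim, cream wax with a white wick: upright cylinder 40 mm in diameter and 90 mm high, plus a look-only 8 mm wick. About 105 g. Starts standing on the table. Origin: centre of its underside, z up.
- chimney: Lantern chimney: upright tube of amber-tinted clear glass, a thin brass line at both rims, open at both ends, 69 mm outside, 62 mm inside, 140 mm tall, about 260 g. Starts standing on the table. It goes over the candle and around the brass ring. Origin: centre of its lower end, z up along the tube.
- cap: Lantern cap: dark steel disc 76 mm across with vent holes; a plug under it, 52 mm wide and 8 mm deep, goes inside the chimney; disc's underside (8 mm above origin) rests on the rim. Top: 11 mm above origin at the edge, 17 mm near the middle. Upright wooden knob, 20 mm in diameter, 20 to 44 mm above origin. 150 g. Starts on its plug on the table. Origin: centre of the plug's underside, z up.
- thick_candle: Bystander: thick cream candle, 64 mm in diameter and 60 mm high, too wide for the cup and the chimney. Origin: centre of its underside.
- mug: Bystander: blue glazed mug, 78 mm across, 82 mm high, handle on its +y side. Origin: centre of its underside.
- matchbox: Bystander: small cardboard matchbox lying flat, 36 x 56 x 15 mm. Origin: centre of its underside, long side along its y.
- snuffer: Bystander: brass candle snuffer lying on the table, about 220 mm long along its x, its cone at the +x end, up to 26 mm high. Origin: near the middle of its length, at table height.
Things that resemble listed ones, but are neither listed nor needed, are in the scene too. What is shaped like the stub but green is not meant.

How it is judged:
On the way, in this order (a step that is already met when the one before it is completed fails the run):
1. the stub stands in the white dish, let go (horizontal distance between stub and dish below 0.028 m and z of stub in the frame of dish below 0.009 m and angle between stub's own z axis and vertical below 0.12 rad and contact force between stub and the fingers below 0.1 N), for 0.2 s.
2. the new candle stands in the brass cup, let go (horizontal distance between candle and lantern_base below 0.007 m and z of candle in the frame of lantern_base below 0.015 m and angle between candle's own z axis and vertical below 0.06 rad and contact force between candle and the fingers below 0.1 N), for 0.2 s.
3. the chimney stands flat on the base around the candle, let go (horizontal distance between chimney and lantern_base below 0.008 m and z of chimney in the frame of lantern_base below 0.015 m and angle between chimney's own z axis and vertical below 0.04 rad and contact force between chimney and the fingers below 0.1 N), for 0.2 s.
At the end, for the whole second after the job is handed in: Stub upright on the dish's floor (within 28 mm of its centre); candle in the cup (7 mm) and chimney around it (8 mm), both on the base within 3 mm; cap level on the chimney, plug inside (8 mm, seated within 3 mm); all let go and at rest; bystanders moved under 30 mm (horizontal distance between stub and dish below 0.028 m and z of stub in the frame of dish below 0.009 m and angle between stub's own z axis and vertical below 0.12 rad and horizontal distance between candle and lantern_base below 0.007 m and z of each of candle, chimney in the frame of lantern_base below 0.015 m and angle between candle's own z axis and vertical below 0.06 rad and horizontal distance between chimney and lantern_base below 0.008 m and angle between chimney's own z axis and vertical below 0.04 rad and horizontal distance between cap and chimney below 0.008 m and z of cap in the frame of chimney between 0.129 and 0.135 m and angle between cap's own z axis and vertical below 0.05 rad and linear speed of each of stub, candle, chimney, cap below 0.02 m/s and distance of each of thick_candle, mug, matchbox, snuffer from where it was at the start of the episode below 0.03 m); the robot touches nothing.
It fails at once if the chimney is banged or pressed hard onto the base (more than 60 N) (contact force between chimney and lantern_base above 60 N).
It fails at once if the chimney is dropped over the base (falls free faster than 0.4 m/s, about 8 mm of fall) (contact force between chimney and the fingers below 0.1 N and linear speed of chimney above 0.4 m/s and horizontal distance between chimney and lantern_base below 0.04 m).
It fails at once if the cap is dropped onto the chimney (falls free faster than 0.4 m/s, about 8 mm of fall) (contact force between cap and the fingers below 0.1 N and linear speed of cap above 0.4 m/s and horizontal distance between cap and chimney below 0.04 m).
It fails at once if the chimney is tipped over (more than about 45 degrees) (angle between chimney's own z axis and vertical above 0.8 rad).
It fails at once if a bystander (thick candle, mug, matchbox or snuffer) is moved more than 30 mm (distance of any of thick_candle, mug, matchbox, snuffer from where it was at the start of the episode above 0.03 m).
It also fails if it takes over 115 s, if anything falls off the work surface, if the arm or the gripper's body presses on something with over 40 N, if the wrist force passes 120 N, or if a joint passes its speed limit or range.

### The arm

A 6-joint arm with a two-finger parallel gripper is mounted at the origin on the work surface. World frame = base frame: x ahead of the robot, y to its left, z up, the work surface at z = 0. Lengths are in m, angles in rad, forces in N, time in s.
With the tool pointing down it reaches from about 0.275 to 0.825 m from the base axis. Payload 4.9 kg.
Tool frame: the origin (TCP) lies midway between the tips of the shut fingers; the grasp point (between the pads) lies 19 mm behind it (bot.grip_depth is the distance from the TCP to the grasp point, in m); z points along the fingers, y is the line along which they close (so a half turn about z gives the same grasp; the last joint's range is limited). The gripper opens to 85 mm and grips with 20 to 120 N. Pads are 22 mm wide; open, the fingers measure 114 mm over their backs; the gripper's body (76 mm by 85 mm) begins 54 mm behind the grasp point. The pads swing forward as they close: fully open they stand 13 mm farther back than shut.
Start: joints at [0.999, 0.326, -0.193, 1.052, 0, 1.437], TCP at [0.233, 0.498, 0.231] pointing down, gripper open.
Joint ranges: [-2.65, 2.65], [-0.97, 1.79], [-1.3, 1.35], [-1.93, 2.1], [-1.47, 1.37], [-3.14, 3.14]. Speed limits (rad/s): [2.57, 2.57, 3.14, 3.14, 3.14, 3.14].

### API

Orientations are given as a unit quaternion [w, x, y, z].
In Python, from cell import bot gives the robot as it stands. Calls block until the motion is done:
- bot.move_pose(position, orientation): joint-space move of the TCP to a pose.
- bot.move_linear(position, speed=0.15, rotation=None, until_force=None): straight line of the TCP; rotation=None keeps the orientation; speed is the mean speed in m/s. With until_force (N) it stops when the force on the tool has changed by that much, and returns True; else False.
- bot.goto_joints(angles): joint-space move.
- bot.set_gripper(opening, grasp_force=None): opening from 0.0 (shut) to 1.0 (fully open); grasp_force is the grip in N (None keeps the last); returns when the fingers have stopped.
- bot.wait(seconds).
- bot.solve_ik(position, orientation): joint angles nearest the present ones, or None.
- bot.camera(name): name is "side" or "top" or "wrist"; returns the picture (420x560x3 uint8, red, green, blue); there is no depth.
- bot.calibration(name): a dict with "mtx" (3x3 intrinsics, pixels), "extrinsics" (4x4, takes a point from world to camera coordinates); the wrist camera has in their place "hand_eye" (4x4, takes a point from camera to tool coordinates, whose origin is the TCP and whose axes are the flange's). Camera axes: x right, y down, z forward; pixel columns grow to the right and rows downward; lengths in m; the calibration is good to about 2 mm. A picture is of the moment at which its call begins: read the wrist's pose just before it. calibration takes no time and is no camera call.
A pose or a line that the arm cannot do raises bot.PlanningError and nothing moves.
- bot.close_job(): hands the job in; it is judged then, once.
Trained networks look in the newest picture that a camera, given by its name, has taken for a name from the list of things; names that differ only in an ending like _2 or _b are one class to them, and where a whole thing is asked for, a point or a joint stands for the part that bears it (a point fixed in the world has none). Each returns a list of dicts, best first, with "confidence" (0 to 1); they miss things now and then, are a little off and sometimes report something else, mostly with a low value. They report only what shows in the picture. A call takes as long as a camera call. They do not tell look-alikes from the thing itself.
- bot.search_frame(camera, thing): "bbox" ([left, top, width, height] in pixels, round what is visible of it).
Readings, each from a call of its own:
- bot.read_clock(): time.
- bot.read_joint_positions(): joint angles.
- bot.read_joint_vel(): joint speeds.
- bot.read_joint_efforts(): joint torques, N m.
- bot.read_position(): TCP position.
- bot.read_tool_rot(): TCP orientation.
- bot.read_ft_force(): force on the tool from outside, world axes, zero at the start.
- bot.read_moment(): the same for the moment, N m.
- bot.read_gripper_width(): opening from 0.0 (shut) to 1.0 (fully open).
- bot.read_finger_force(): force on a finger pad.
Only numpy, scipy, OpenCV 4.12 (cv2) and the standard library are available. Lean on these libraries where they do the work, as an engineer would, in place of code of your own. Each camera call takes 0.05 s, during which the arm holds its last target. There are 200 camera calls.

## Working session

There is one attempt and no reset: what is moved stays moved. The work goes in short steps, each a Python script; the robot and the scene stay as the last script left them, time stands still between calls to the robot, and variables do not carry over. Pictures are saved under pics/ and viewed, at most 14 in all, crops included, and the job is handed in when it is done.

```bash
mkdir -p pics
python3 - <<'E'
from cell import bot
import cv2, numpy as np
names="lantern_base dish stub candle chimney cap thick_candle mug matchbox snuffer".split()
print(bot.read_clock(), bot.read_tool_rot(), bot.read_position())
for c in ("top","side"):
    im=bot.camera(c); cv2.imwrite(f"pics/{c}0.png",im[:,:,::-1])
    cal=bot.calibration(c); print(c,np.round(cal["mtx"],1).tolist(),np.round(cal["extrinsics"],4).tolist())
    for n in names:
        print(n,[(np.round(d["bbox"]).astype(int).tolist(),round(d["confidence"],2)) for d in bot.search_frame(c,n)])
print(bot.calibration("wrist")["hand_eye"], bot.read_clock())
E
```

```text
0.0 [-2.92846034e-04  2.17163651e-01  9.76134831e-01 -8.08856212e-04] [0.23284714 0.49763884 0.23050553]
top [[453.8, 0.0, 277.7], [0.0, 453.8, 212.8], [0.0, 0.0, 1.0]] [[0.0187, -0.9996, -0.0192, 0.0912], [-0.9936, -0.0165, -0.1115, 0.4759], [0.1111, 0.0211, -0.9936, 0.9478], [0.0, 0.0, 0.0, 1.0]]
lantern_base [([409, 190, 56, 55], 0.74), ([193, 131, 36, 36], 0.16)]
dish [([420, 126, 54, 49], 0.57)]
stub [([435, 280, 23, 17], 0.84), ([426, 208, 21, 19], 0.64)]
candle [([182, 211, 28, 21], 0.9)]
chimney [([322, 127, 41, 44], 0.57)]
cap [([316, 211, 35, 35], 0.85)]
thick_candle [([194, 132, 37, 36], 0.98)]
mug [([82, 186, 58, 41], 0.89)]
matchbox [([247, 172, 28, 19], 0.85)]
snuffer [([380, 154, 16, 104], 0.95)]
side [[451.7, 0.0, 277.4], [0.0, 451.7, 211.6], [0.0, 0.0, 1.0]] [[0.9633, -0.2681, -0.0146, -0.447], [-0.1656, -0.5503, -0.8184, 0.1502], [0.2114, 0.7908, -0.5745, 0.9521], [0.0, 0.0, 0.0, 1.0]]
lantern_base [([282, 294, 69, 53], 0.86)]
dish [([361, 288, 64, 44], 0.75)]
stub [([303, 296, 22, 27], 0.7), ([226, 326, 26, 32], 0.63), ([360, 290, 67, 44], 0.42)]
candle [([236, 155, 20, 37], 0.87)]
chimney [([321, 180, 37, 70], 0.61), ([303, 296, 22, 28], 0.36)]
cap [([258, 232, 29, 27], 0.6)]
thick_candle [([291, 158, 25, 30], 0.68)]
mug [([225, 127, 30, 34], 0.71)]
matchbox [([280, 193, 20, 18], 0.62)]
snuffer [([256, 259, 99, 33], 0.87), ([233, 154, 22, 35], 0.6)]
[[-3.09331425e-04 -9.61093957e-01 -2.76221487e-01  7.02045485e-02]
 [ 9.99998946e-01 -6.89144719e-04  1.27796621e-03  3.68102729e-05]
 [-1.41860218e-03 -2.76220801e-01  9.61093157e-01 -1.43198476e-01]
 [ 0.00000000e+00  0.00000000e+00  0.00000000e+00  1.00000000e+00]] 1.1
```

View pics/top0.png

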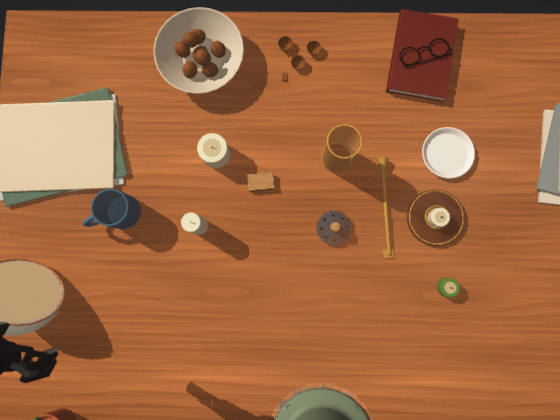

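View pics/side0.png

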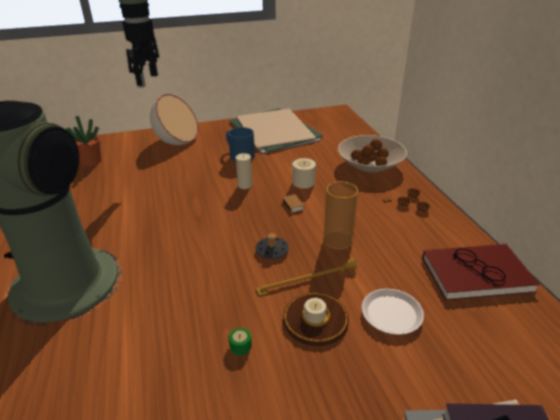

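The top view shows the base with stub at (436,217), the dish at (448,153), the candle at (194,223) and the chimney at (343,145). The cap is at (334,227), the snuffer at (386,205), and the green decoy at (449,288). The side view agrees. Next I fit cylinder models to the boxes from both cameras.

```bash
cat > h.py <<'E'
from cell import bot
import cv2, numpy as np
from scipy.optimize import least_squares
from scipy.spatial.transform import Rotation as R
def cyl(*secs, n=48):   # (radius, z) circles
    a=np.linspace(0,2*np.pi,n,endpoint=False)
    return np.vstack([np.c_[r*np.cos(a),r*np.sin(a),np.full(n,z)] for r,z in secs])
M={"lantern_base":cyl((.062,0),(.062,.012)),"dish":cyl((.058,.014),(.042,0)),"stub":cyl((.02,0),(.02,.028)),
 "candle":cyl((.02,0),(.02,.09)),"chimney":cyl((.0345,0),(.0345,.14)),"cap":cyl((.038,.008),(.038,.011),(.01,.044))}
def cam(c):
    cal=bot.calibration(c); 
    if c!="wrist": return cal["mtx"],np.array(cal["extrinsics"])
    T=np.eye(4); q=bot.read_tool_rot(); T[:3,:3]=R.from_quat(np.r_[q[1:],q[0]]).as_matrix(); T[:3,3]=bot.read_position()
    return cal["mtx"],np.linalg.inv(T@np.array(cal["hand_eye"]))
def proj(P,K,E):
    p=(E[:3,:3]@P.T).T+E[:3,3]; p=p@np.array(K).T; return p[:,:2]/p[:,2:]
def box(P,K,E):
    u=proj(P,K,E); return np.r_[u.min(0),u.max(0)]
def fit(name,obs,z,x0):   # obs: list of (bbox,K,E,sides)
    def f(v):
        P=M[name]+np.r_[v,z]; return np.concatenate([(box(P,K,E)-np.r_[b[:2],b[0]+b[2],b[1]+b[3]]) for b,K,E in obs])
    s=least_squares(f,x0,loss="soft_l1"); return s.x,f(s.x)
def quat(yaw):   # tool down; tool y axis along direction yaw+90deg
    q=(R.from_euler("z",yaw)*R.from_euler("x",np.pi)).as_quat(); return [q[3],*q[:3]]
E
python3 - <<'E'
from h import *
B={"lantern_base":([409,190,56,55],[282,294,69,53],0),"dish":([420,126,54,49],[361,288,64,44],0),"stub":([426,208,21,19],[303,296,22,27],.012),
"candle":([182,211,28,21],[236,155,20,37],0),"chimney":([322,127,41,44],[321,180,37,70],0),"cap":([316,211,35,35],[258,232,29,27],0)}
C={c:cam(c) for c in("top","side")}
for n,(t,s,z) in B.items():
    for o in ([(t,*C["top"])],[(s,*C["side"])],[(t,*C["top"]),(s,*C["side"])]):
        x,r=fit(n,o,z,[.45,-.1]); print(n,np.round(x,4),np.round(r,1))
q=bot.read_tool_rot(); print(R.from_quat(np.r_[q[1:],q[0]]).as_matrix().round(2), R.from_quat(np.roll(quat(0),-1)).as_matrix().round(2))
E
```

```text
lantern_base [ 0.4722 -0.2466] [-1.6 -1.1  1.5  1. ]
lantern_base [ 0.4717 -0.2464] [ 1.4 -1.  -1.4  0.9]
lantern_base [ 0.472  -0.2465] [-1.7 -1.   1.4  1.1  1.5 -1.  -1.2  0.9]
dish [ 0.62   -0.2693] [ 0.4 -1.4 -0.4  1.3]
dish [ 0.6172 -0.2699] [ 0.8 -1.  -0.8  0.8]
dish [ 0.6182 -0.2693] [ 0.4 -0.6 -0.4  2.1  1.2 -1.2 -0.5  0.5]
stub [ 0.4696 -0.2391] [-1.1 -0.5  1.   0.5]
stub [ 0.4687 -0.2398] [ 0.1  0.3 -0.1 -0.3]
stub [ 0.4691 -0.2395] [-0.9 -0.2  1.2  0.7  0.2  0.2  0.1 -0.5]
candle [0.4497 0.2703] [ 0.3 -0.8 -0.4  1. ]
candle [0.4482 0.2579] [ 1.6  0.4 -1.9 -0.3]
candle [0.4494 0.2694] [ 0.8 -0.7  0.   1.1  1.2 -1.5 -2.4 -2.5]
chimney [ 0.5995 -0.0303] [-0.3 -1.6  0.2  3.6]
chimney [ 0.6008 -0.0283] [ 1.1  1.  -0.9 -0.6]
chimney [ 0.6002 -0.03  ] [-0.4 -2.   0.   3.3  1.2  1.4 -0.9 -0.1]
cap [ 0.444  -0.0218] [-0.1  0.   0.1 -0. ]
cap [ 0.4466 -0.0217] [-2.3  0.3  2.3 -0.4]
cap [ 0.4442 -0.0217] [-0.2 -0.1  0.  -0.1 -3.3  0.5  1.2 -0.2]
[[-0.91  0.42  0.  ]
 [ 0.42  0.91 -0.  ]
 [-0.   -0.   -1.  ]] [[ 1.  0.  0.]
 [ 0. -1. -0.]
 [ 0.  0. -1.]]
```

```bash
cat >> h.py <<'E'
def look(name,z,save=None,n=2):
    K,E=cam("wrist"); im=bot.camera("wrist")
    if save: cv2.imwrite(f"pics/{save}.png",im[:,:,::-1])
    out={}
    for nm,zz in zip(name,z):
        for d in bot.search_frame("wrist",nm)[:n]:
            x,r=fit(nm,[(d["bbox"],K,E)],zz,bot.read_position()[:2]); print(nm,round(d["confidence"],2),np.round(d["bbox"]),x.round(4),r.round(1))
E
python3 - <<'E'
from h import *
for yd in (0,90,180,-90):
    print(yd,[None if (s:=bot.solve_ik(p,quat(np.radians(yd)))) is None else np.round(s,2).tolist() for p in ([.472,-.2465,.15],[.4495,.27,.15],[.6,-.03,.2])])
yd=min((0,90,180,-90),key=lambda y:9 if (s:=bot.solve_ik([.472,-.2465,.17],quat(np.radians(y)))) is None else abs(s[5]))
print(yd)
bot.move_pose([.472,-.2465,.17],quat(np.radians(yd)))
look(["stub","lantern_base","dish"],[.012,0,0],"w1")
print(bot.read_clock())
E
```

```text
0 [[-0.62, 0.36, -0.36, 0.85, 0.0, 2.52], [0.4, 0.35, -0.38, 0.84, 0.0, -2.74], [-0.17, 0.44, -0.1, 1.03, 0.0, 2.97]]
90 [[-0.62, 0.36, -0.36, 0.85, 0.0, 0.95], [0.4, 0.35, -0.38, 0.84, 0.0, 1.97], [-0.17, 0.44, -0.1, 1.03, 0.0, 1.4]]
180 [[-0.62, 0.36, -0.36, 0.85, 0.0, -0.62], [0.4, 0.35, -0.38, 0.84, 0.0, 0.4], [-0.17, 0.44, -0.1, 1.03, 0.0, -0.17]]
-90 [[-0.62, 0.36, -0.36, 0.85, 0.0, -2.19], [0.4, 0.35, -0.38, 0.84, 0.0, -1.17], [-0.17, 0.44, -0.1, 1.03, 0.0, -1.74]]
180
stub 0.71 [255. 173.  45.  43.] [ 0.4704 -0.2438] [ 0.3 -2.9 -0.3  2.4]
stub 0.59 [230.   0.  46.  49.] [ 0.3356 -0.2633] [-2.6 -1.3  2.6 13.5]
lantern_base 0.84 [217. 128. 122. 122.] [ 0.4729 -0.243 ] [-1.9 -0.7  1.9  1.2]
lantern_base 0.18 [467. 124.  85.  81.] [ 0.469  -0.0354] [-46.4  -1.    2.9  42.7]
dish 0.56 [200. 274. 103.  89.] [ 0.6171 -0.2721] [-1.  -0.8  1.   1.4]
4.0667
```

View pics/w1.png

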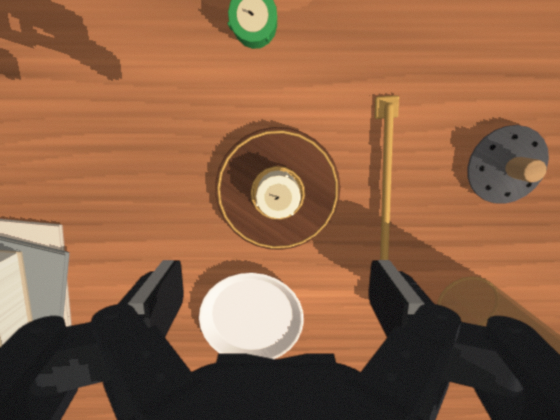

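The wrist view shows the base at (278,189), the stub at (278,193), the dish at (251,318) and the green decoy at (253,15). This matches the fits, so I'm grasping the stub.

Run:
```python
from h import *
bot.set_gripper(0.75,30)
bot.move_linear([.4705,-.2435,.06],.15)
print(bot.move_linear([.4705,-.2435,.019],.06,until_force=8), bot.read_position().round(4) if hasattr(bot.read_position(),'round') else bot.read_position())
bot.set_gripper(0.0,30); w=bot.read_gripper_width(); print("w",w,w*85,bot.read_finger_force(),bot.read_ft_force())
bot.move_linear([.4705,-.2435,.08],.12)
print("lift",bot.read_gripper_width(),bot.read_finger_force())
bot.move_linear([.618,-.271,.06],.2)
print(bot.move_linear([.618,-.271,.009],.05,until_force=3),bot.read_position(),bot.read_ft_force())
bot.set_gripper(0.7); bot.wait(.3)
bot.move_linear([.618,-.271,.1],.15)
bot.move_linear([.472,-.2445,.17],.2)
look(["stub","lantern_base","dish"],[.005,0,0],"w2",1)
K,E=cam("wrist"); print(bot.read_clock())
```

```text
False [ 0.4706 -0.2436  0.019 ]
w 0.4588434768338282 39.001695530875395 30.219236612319946 [-0.46843454 -0.05024304  4.54901875]
lift 0.4566470003467942 30.185338854789734
True [ 0.61734042 -0.27057003  0.01203239] [ 1.11191452 -0.64682888  1.28667967]
stub 0.75 [226.   2.  50.  51.] [ 0.334  -0.2636] [-0.3 -1.4  0.3  9.7]
lantern_base 0.8 [214. 129. 126. 121.] [ 0.4731 -0.2428] [-0.3 -1.1  0.3  2.2]
dish 0.85 [204. 274.  99.  88.] [ 0.6167 -0.2684] [-3.1 -1.   3.2  2.8]
11.4417
```

View pics/w2.png

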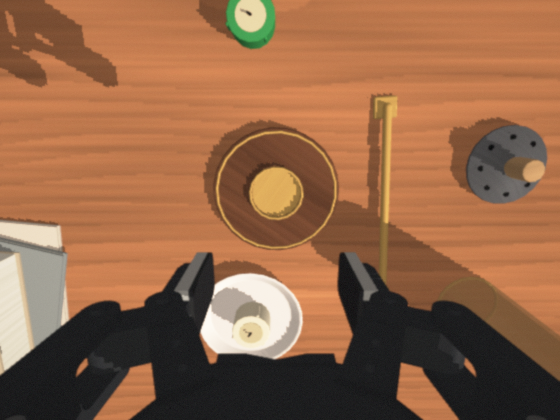

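The stub stands in the dish at (251,325) and the empty brass cup is at (276,192). Next is the candle.

Run:
```python
from h import *
K,E=cam("wrist")
P=cyl((.026,.018))+np.r_[.473,-.243,0]; print("ring pred",box(P,K,E).round(1))
im=cv2.imread("pics/w2.png"); hsv=cv2.cvtColor(im,cv2.COLOR_BGR2HSV)
m=cv2.inRange(hsv,(14,90,120),(32,255,255)); s=m[150:235,235:320]; ys,xs=np.nonzero(s)
n,l,st,c=cv2.connectedComponentsWithStats(s); i=1+st[1:,4].argmax(); print("ring",st[i]+[235,150,0,0,0])
bot.move_linear([.46,.02,.22],.3); bot.move_linear([.4495,.27,.22],.3)
look(["candle"],[0],"w3",2); print(bot.read_clock())
```

```text
ring pred [249.3 168.1 303.4 220.7]
ring [ 249  166   55   55 2338]
candle 0.76 [258. 162.  44.  54.] [0.4455 0.2735] [-0.3 -2.   0.3  1.1]
candle 0.17 [  0. 143.  55.  67.] [0.4375 0.045 ] [-1.2 10.5 45.  -1.1]
13.575
```

View pics/w3.png

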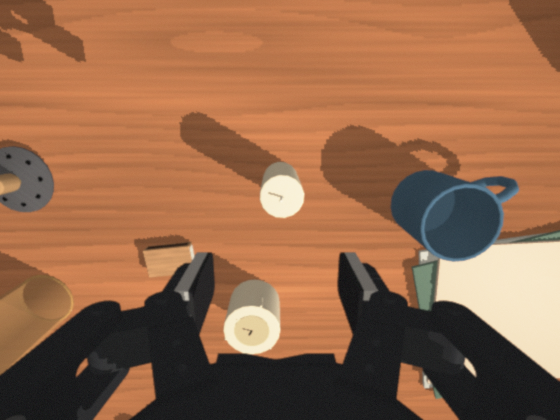

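The candle top is at (282,197), with mug and thick candle clear of it. I'll refine with segmentation of the disc and then pick it up.

Run:
```python
from h import *
K,E=cam("wrist"); im=cv2.imread("pics/w3.png"); hsv=cv2.cvtColor(im,cv2.COLOR_BGR2HSV)
for v in (190,215,230):
    m=cv2.inRange(hsv,(0,0,v),(40,110,255))[150:230,245:320]
    n,l,st,c=cv2.connectedComponentsWithStats(m); i=1+st[1:,4].argmax(); print(v,st[i]+[245,150,0,0,0])
for p in ([.4455,.2735],[.4475,.272]):
    print("pred top disc",box(cyl((.02,.09))+np.r_[p,0],K,E).round(1))
```

```text
190 [ 260  175   45   43 1533]
215 [ 260  175   45   43 1469]
230 [ 261  176   43   42 1393]
pred top disc [258.4 173.  303.2 216.6]
pred top disc [256.8 175.3 301.5 218.7]
```

Run:
```python
from h import *
# camera bias check with stub of known y (-.2706)
q=quat(np.pi); T=np.eye(4); T[:3,:3]=R.from_quat(np.roll(q,-1)).as_matrix(); T[:3,3]=[.472,-.2445,.17]
cal=bot.calibration("wrist"); E=np.linalg.inv(T@np.array(cal["hand_eye"]))
im=cv2.imread("pics/w2.png"); hsv=cv2.cvtColor(im,cv2.COLOR_BGR2HSV); hh=hsv[300:352,215:290]
m=cv2.inRange(hh,(15,25,150),(40,150,255)); n,l,st,c=cv2.connectedComponentsWithStats(m); i=1+st[1:,4].argmax(); print("stub seg",st[i]+[215,300,0,0,0])
print("pred",box(cyl((.02,.028))+np.r_[.618,-.2706,.005],cal["mtx"],E).round(1))
bot.camera("top")
Kt,Et=cam("top")
for d in bot.search_frame("top","stub"): print("top",np.round(d["bbox"],1),fit("stub",[(d["bbox"],Kt,Et)],.005,[.6,-.27]))
bot.set_gripper(0.9,40)
bot.move_linear([.448,.2735,.12],.2); bot.move_linear([.448,.2735,.045],.1,until_force=6)
f0=bot.read_ft_force(); bot.set_gripper(0.0,40); print(bot.read_gripper_width()*85,f0,bot.read_ft_force(),bot.read_position())
bot.move_linear([.448,.2735,.16],.15)
im=bot.camera("wrist"); cv2.imwrite("pics/w4.png",im[:,:,::-1]); print(bot.read_clock())
```

```text
stub seg [ 231  300   40   49 1273]
pred [231.2 316.5 269.4 349. ]
top [436.6 276.4  23.2  22.6] (array([ 0.32205425, -0.26304167]), array([-0.28396347,  1.44709623,  0.27539814, -1.30244864]))
top [437.8 139.5  20.4  22.3] (array([ 0.61773098, -0.2692769 ]), array([-1.33384198,  0.59962073,  1.23436788, -0.62224737]))
38.96306325486089 [-0.22800976  0.84670847 -0.54883662] [-0.41126098 -0.57401536  5.58113705] [0.44842136 0.27374745 0.0456348 ]
16.9333
```

View pics/w4.png

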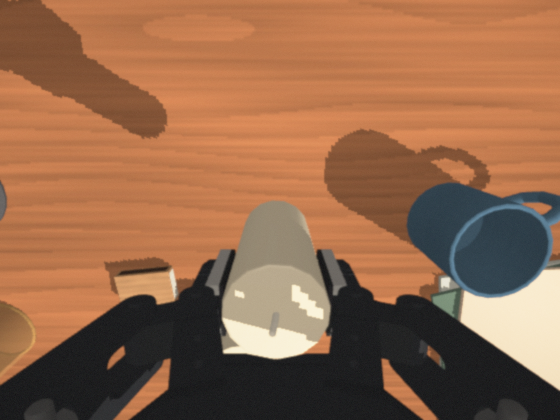

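The candle is held with its top disc at about (276,311), and the wrist camera's y bias is negligible. I'll solve for the in-hand x offset from this picture and check the ring the same way.

Run:
```python
from h import *
K,E=cam("wrist"); p=np.array(bot.read_position())
for dx in (-.003,0,.003):
    P=np.r_[p[0]+dx,p[1],p[2]-.0456]
    print(dx,"top",box(cyl((.02,.09))+P,K,E).round(1),"bottom",box(cyl((.02,0))+P,K,E).round(1))
im=cv2.imread("pics/w4.png"); g=cv2.cvtColor(im,cv2.COLOR_BGR2LAB)
for v in range(195,370,5): print(v,im[v,262].tolist(),end=" ")
cv2.imwrite("pics/w4c.png",cv2.resize(im[190:370,200:350],None,fx=4,fy=3.3))
```

```text
-0.003 top [219.8 260.2 330.7 357.3] bottom [243.7 197.7 306.6 257.2]
0 top [220.2 268.2 330.3 363.9] bottom [243.8 202.4 306.4 261.4]
0.003 top [220.6 276.  330.  370.4] bottom [243.9 207.  306.3 265.6]
195 [83, 129, 204] 200 [79, 124, 198] 205 [114, 135, 148] 210 [115, 135, 148] 215 [115, 138, 149] 220 [115, 137, 150] 225 [115, 136, 149] 230 [116, 138, 149] 235 [117, 139, 151] 240 [117, 138, 151] 245 [114, 136, 149] 250 [115, 136, 149] 255 [114, 136, 149] 260 [115, 137, 149] 265 [120, 143, 156] 270 [142, 168, 185] 275 [142, 167, 182] 280 [144, 170, 185] 285 [142, 169, 184] 290 [142, 170, 184] 295 [140, 167, 182] 300 [139, 168, 183] 305 [140, 167, 182] 310 [139, 166, 181] 315 [139, 168, 182] 320 [141, 168, 183] 325 [141, 169, 185] 330 [216, 241, 249] 335 [216, 241, 249] 340 [215, 240, 249] 345 [215, 241, 249] 350 [214, 240, 249] 355 [201, 232, 242] 360 [31, 32, 30] 365 [30, 27, 28]
```

View pics/w4c.png

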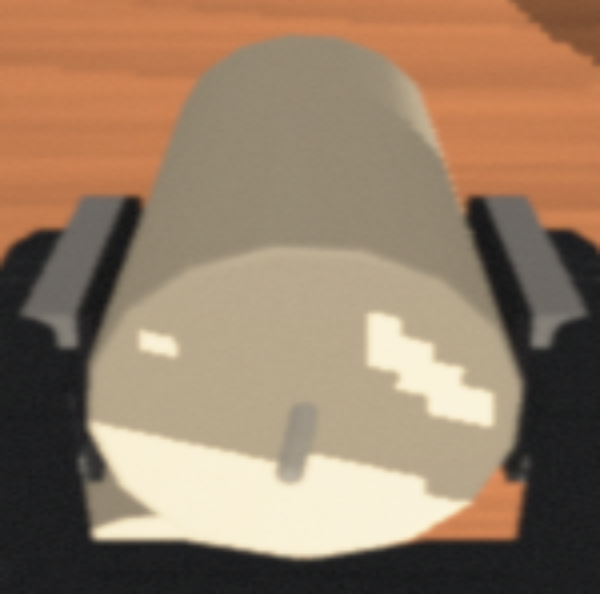

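Run:
```python
from h import *
x,y=.4742,-.243
bot.move_linear([.465,.02,.16],.3); bot.move_linear([x,y,.16],.3); bot.move_linear([x,y,.075],.12)
bot.wait(.2)
print(bot.move_linear([x,y,.054],.03,until_force=4),bot.read_position(),bot.read_ft_force(),bot.read_clock())
```

```text
True [ 0.47402499 -0.24258331  0.05749474] [-0.65348882  0.11543878  4.38923593] 20.5917
```

The candle reached the cup floor at TCP z = 0.0575, as predicted. I'll release it, check, and then look at the chimney.

Run:
```python
from h import *
bot.set_gripper(0.8); bot.wait(.3)
bot.move_linear([.474,-.243,.22],.2)
look(["candle","lantern_base"],[.012,0],"w5",1)
bot.move_linear([.5,-.03,.27],.3); bot.move_linear([.6,-.03,.27],.3)
look(["chimney"],[0],"w6",2); print(bot.read_clock())
a,b=cv2.imread("pics/w5.png"),cv2.imread("pics/w6.png"); cv2.imwrite("pics/w56.png",cv2.resize(np.hstack([a,b]),(800,300)))
```

```text
candle 0.77 [251. 164.  49.  60.] [ 0.4715 -0.2419] [ 1.3 -0.2 -1.3  0.1]
lantern_base 0.62 [220. 127. 108. 104.] [ 0.4727 -0.2428] [-1.  -1.1  1.   3. ]
chimney 0.78 [239. 151.  75.  90.] [ 0.6031 -0.0302] [-1.2 -0.1  1.2  0.1]
chimney 0.19 [17. 29. 95. 58.] [ 0.4957 -0.2029] [-0.8 -1.3 50.8 33.1]
23.8667
```

View pics/w56.png

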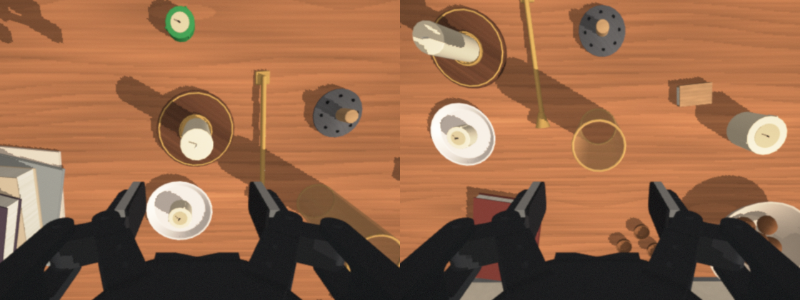

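The candle stands in the cup and the chimney rim is at (277,203) in the full-size frame, nothing near it at grip height. I'll grip the chimney.

Run:
```python
from h import *
bot.set_gripper(1.0,50)
bot.move_linear([.6025,-.0302,.16],.2); print(bot.move_linear([.6025,-.0302,.09],.1,until_force=6))
bot.set_gripper(0.0,50); print(bot.read_gripper_width()*85,bot.read_ft_force(),bot.read_position())
z0=bot.read_position()[2]
bot.move_linear([.6025,-.0302,.24],.12)
K,E=cam("wrist"); im=bot.camera("wrist"); cv2.imwrite("pics/w7.png",im[:,:,::-1]); p=np.array(bot.read_position())
for dx in (-.003,0,.003):
    P=np.r_[p[0]+dx,p[1],p[2]-z0]
    print(dx,"top",box(cyl((.0345,.14))+P,K,E).round(1),"bottom",box(cyl((.0345,0))+P,K,E).round(1))
print(bot.read_ft_force(),bot.read_gripper_width()*85,bot.read_clock())
```

```text
False
66.29112862563173 [0.29402443 1.55216543 5.75583238] [ 0.60325699 -0.03012885  0.09108934]
-0.003 top [175.8 224.2 375.2 398. ] bottom [230.2 164.3 319.2 250.1]
0 top [176.6 233.1 374.5 404.4] bottom [230.4 168.3 319.1 253.5]
0.003 top [177.3 241.9 373.7 410.6] bottom [230.5 172.3 318.9 256.9]
[ 0.1463068   0.09512744 -2.93018559] 66.16183911995331 27.4917
```

View pics/w7.png

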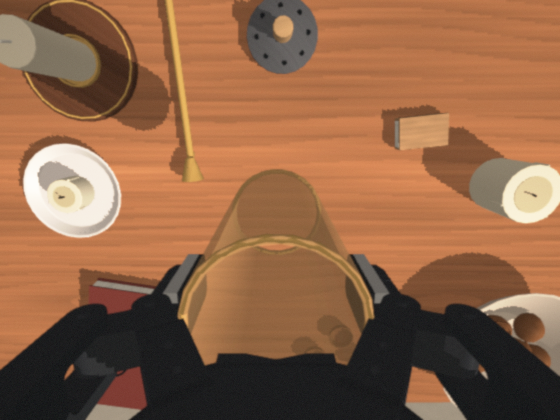

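The chimney is held straight, bottom ring at (275,211) and top rim edge at row 235, so the in-hand offset is about +0.5 mm. Moving over the base and lowering.

Run:
```python
from h import *
x,y=.4722,-.243
bot.move_linear([x,y,.24],.2); bot.wait(.2)
bot.move_linear([x,y,.13],.08,until_force=8); print(bot.read_position())
print(bot.move_linear([x,y,.1],.02,until_force=4),bot.read_position(),bot.read_ft_force(),bot.read_clock())
```

```text
[ 0.47257042 -0.24326453  0.13052558]
True [ 0.47215094 -0.24293042  0.10311005] [-0.93725218  0.65085794  4.79268755] 31.8333
```

It reached the disc exactly at the predicted height, 0.103. Releasing and going to view the cap.

Run:
```python
from h import *
bot.set_gripper(1.0); bot.wait(.3)
bot.move_linear([.4722,-.243,.27],.12)
look(["chimney","lantern_base"],[.012,0],"w8",1)
bot.move_linear([.444,-.022,.22],.3); bot.move_linear([.444,-.022,.17],.2)
look(["cap"],[0],"w9",1); print(bot.read_clock())
a,b=cv2.imread("pics/w8.png"),cv2.imread("pics/w9.png"); cv2.imwrite("pics/w89.png",cv2.resize(np.hstack([a,b]),(800,300)))
K,E=cam("wrist")
for p in ([.444,-.022],[.446,-.022]): print("knob top",box(cyl((.01,.044))+np.r_[p,0],K,E).round(1),"disc",box(cyl((.038,.011))+np.r_[p,0],K,E).round(1))
```

```text
chimney 0.89 [234. 150.  80.  91.] [ 0.4723 -0.2433] [-0.4 -0.8  0.4  0.6]
lantern_base 0.6 [229. 128.  91.  72.] [ 0.4726 -0.2422] [-2.4 -1.3  2.5 22.9]
cap 0.81 [237. 154.  80.  76.] [ 0.4442 -0.0206] [ 1.5 -0.  -1.5 -0. ]
35.575
knob top [264.3 188.7 286.8 210.5] disc [236.9 152.7 313.8 227.9]
knob top [264.3 190.9 286.8 212.7] disc [236.9 154.8 313.7 229.8]
```

View pics/w9.png

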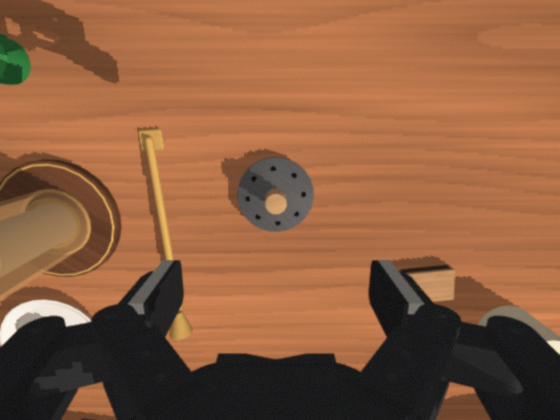

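View pics/w89.png

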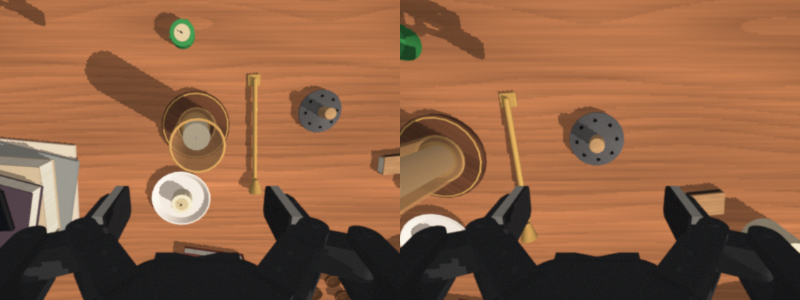

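The chimney stands centred around the candle (fit within 1 mm). The cap disc centre is at (276,193) and the knob top at (276,204), giving a cap position of about (0.4472, -0.0213).

Run:
```python
from h import *
x,y=.4472,-.0215
bot.set_gripper(0.6,40)
bot.move_linear([x,y,.07],.2); print(bot.move_linear([x,y,.0205],.06,until_force=6),bot.read_position())
bot.set_gripper(0.0,40); print(bot.read_gripper_width()*85,bot.read_ft_force(),bot.read_position())
z0=bot.read_position()[2]
bot.move_linear([x,y,.25],.15)
K,E=cam("wrist"); im=bot.camera("wrist"); cv2.imwrite("pics/w10.png",im[:,:,::-1]); p=np.array(bot.read_position())
for dx in (-.003,0,.003):
    P=np.r_[p[0]+dx,p[1],p[2]-z0]
    print(dx,"disc",box(cyl((.038,.011),(.038,.008))+P,K,E).round(1),"knob",box(cyl((.01,.044))+P,K,E).round(1))
print(z0,bot.read_ft_force(),bot.read_gripper_width()*85,bot.read_clock())
```

```text
False [ 0.44742684 -0.02150839  0.02063175]
18.63562094112234 [-0.89968679  1.44052425  5.27888807] [ 0.44755079 -0.02166796  0.02098216]
-0.003 disc [202.9 178.5 347.  313.7] knob [252.  260.  298.9 302.3]
0 disc [203.2 184.3 346.7 318.4] knob [252.1 266.6 298.8 308.4]
0.003 disc [203.6 190.1 346.4 323. ] knob [252.3 273.1 298.6 314.4]
0.02098215927691802 [-0.15912422 -0.18391414 -2.21865624] 18.616650242323452 39.7583
```

View pics/w10.png

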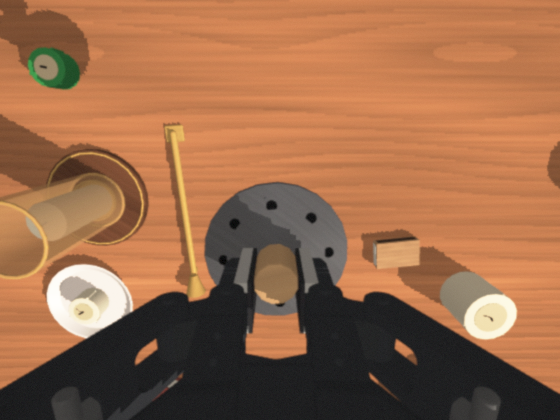

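The cap is held level by the knob (disc rows 183 to 316, in-hand offset about -1 mm). Setting it on the chimney.

Run:
```python
from h import *
x,y=.4732,-.243
bot.move_linear([x,y,.25],.2); bot.wait(.2)
bot.move_linear([x,y,.185],.08,until_force=6); print(bot.read_position())
r=bot.move_linear([x,y,.162],.02,until_force=3); print(r,bot.read_position(),bot.read_ft_force(),bot.read_clock())
```

```text
[ 0.47355177 -0.2432604   0.18546732]
True [ 0.47306439 -0.24294112  0.16500892] [-0.61007454  0.71106104  4.79907702] 43.1
```

Seated exactly at z = 0.165. I'll release, retreat and verify.

Run:
```python
from h import *
bot.set_gripper(0.6); bot.wait(.3)
bot.move_linear([.4732,-.243,.3],.12)
bot.move_linear([.46,0,.32],.25); bot.wait(.5)
for c in ("side","top"):
    K,E=cam(c); im=bot.camera(c); cv2.imwrite(f"pics/{c}9.png",im[:,:,::-1])
    for n,z in(("cap",.144),("stub",.005),("chimney",.012)):
        for d in bot.search_frame(c,n)[:1]: x,r=fit(n,[(d["bbox"],K,E)],z,[.47,-.24]); print(c,n,round(d["confidence"],2),x.round(4),r.round(1))
print(bot.read_clock(),bot.read_ft_force())
```

```text
side cap 0.9 [ 0.4688 -0.2385] [-3.3  1.3  3.  -1.4]
side stub 0.87 [ 0.317  -0.2755] [ 0.1 -0.8 -0.1  0.7]
side chimney 0.71 [ 0.4711 -0.2393] [ -1.3 -20.1   1.    1.2]
47.125 [-0.09742023  0.2060384   0.15823303]
```

View pics/side9.png

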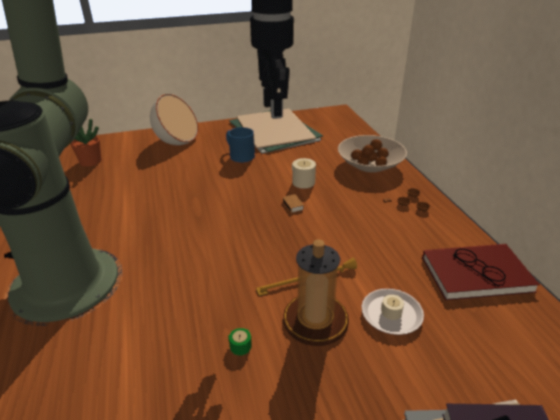

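The side view shows the lantern fully assembled at (317,290), with the cap level at (317,259). The stub is upright in the dish at (392,308), and the bystanders have not moved.

```bash
python3 -c "
from cell import bot
print(bot.close_job())"
```

```text
the job is handed in; nothing more can be done
None
```

I handed the job in after about 47 s of robot time: the stub stands in the dish, and the new candle, chimney and cap are seated on the lantern base. The last side picture shows the bystanders where they were; no verdict came back from the judge.

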